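# Put the shoe brushes away with their polish

### The job

Put the three oak shoe brushes away one at a time, each lying flat, bristles down, along the brush space of the green tray that holds the polish tin with its own colour of lid: first the white one, then the brown, then the black, so that dark polish does not spread to the lighter ones. Leave the yellow scoop, the squeegee and the bucket handle grip where they are.

Things in the scene. Friction and masses are not known exactly. Their poses are not given: they have to be found in the camera images.
- brush_white: Loose oak shoe brush, white bristles, white painted +x end, 10 mm hanging hole near -x end; stands bristles down. Oak block 100 (x) x 36 (y) mm, 24 to 48 mm above the origin: grip it across its 36 mm width. Stiff bristles below, 42 mm wide at the foot (0 to 12 mm), 94 long. About 0.12 kg, balanced. Origin: centre of the underside; z up, x along the brush.
- brush_brown: Loose oak shoe brush, red-brown bristles, red-brown painted +x end, 10 mm hanging hole near -x end; stands bristles down. Oak block 100 (x) x 36 (y) mm, 24 to 48 mm above the origin: grip it across its 36 mm width. Stiff bristles below, 42 mm wide at the foot (0 to 12 mm), 94 long. About 0.12 kg, balanced. Origin: centre of the underside; z up, x along the brush.
- brush_black: Loose oak shoe brush, black bristles, black painted +x end, 10 mm hanging hole near -x end; stands bristles down. Oak block 100 (x) x 36 (y) mm, 24 to 48 mm above the origin: grip it across its 36 mm width. Stiff bristles below, 42 mm wide at the foot (0 to 12 mm), 94 long. About 0.12 kg, balanced. Origin: centre of the underside; z up, x along the brush.
- tray_white: Fixed low green tray with a polish tin with white lid. Origin: tray underside, below the centre of the empty brush space; z up, x towards the tin. Brush space 130 (x) x 64 (y) mm inside, floor 4 mm and rim 16 mm above the origin, walls 4 mm. Tin fixed in its own bay, centred 100 mm along x, 57 mm across, top 28 mm above the origin. Overall 202 x 72 mm.
- tray_brown: Fixed low green tray with a polish tin with red-brown lid. Origin: tray underside, below the centre of the empty brush space; z up, x towards the tin. Brush space 130 (x) x 64 (y) mm inside, floor 4 mm and rim 16 mm above the origin, walls 4 mm. Tin fixed in its own bay, centred 100 mm along x, 57 mm across, top 28 mm above the origin. Overall 202 x 72 mm.
- tray_black: Fixed low green tray with a polish tin with black lid. Origin: tray underside, below the centre of the empty brush space; z up, x towards the tin. Brush space 130 (x) x 64 (y) mm inside, floor 4 mm and rim 16 mm above the origin, walls 4 mm. Tin fixed in its own bay, centred 100 mm along x, 57 mm across, top 28 mm above the origin. Overall 202 x 72 mm.
- scoop: Bystander: loose yellow plastic scoop, 210 mm long (x) x 75 mm wide, 35 mm high; handle towards -x, origin at the underside where handle and bowl meet.
- squeegee: Bystander: loose squeegee with grey T-handle and blue hard silicone blade, 181 mm long (x from -91 to 90 mm) x 150 mm wide, 22 mm high; origin at its underside, blade towards +x.
- bucket_grip: Bystander: loose stainless bucket handle grip, bar 24 x 100 mm along y, 22 mm high, with short wire ends (170 mm overall in y); origin at the bar's underside centre.
Not all that is in view belongs to the job. What is shaped like the brush_brown but pink or purple is not meant.

How it is judged:
On the way, in this order (a step that is already met when the one before it is completed fails the run):
1. the white brush lies released, flat on the floor of the tray with the white tin (x of brush_white in the frame of tray_white between -0.02 and 0.02 m and y of brush_white in the frame of tray_white between -0.016 and 0.016 m and z of brush_white in the frame of tray_white between 0.001 and 0.008 m and angle between brush_white's own z axis and vertical below 0.12 rad and angle between the x axis of brush_white and the x axis of tray_white, either way round below 0.35 rad and linear speed of brush_white below 0.03 m/s and contact force between the fingers and brush_white below 0.2 N), for 0.3 s.
2. the brown brush lies released, flat on the floor of the tray with the brown tin (x of brush_brown in the frame of tray_brown between -0.02 and 0.02 m and y of brush_brown in the frame of tray_brown between -0.016 and 0.016 m and z of brush_brown in the frame of tray_brown between 0.001 and 0.008 m and angle between brush_brown's own z axis and vertical below 0.12 rad and angle between the x axis of brush_brown and the x axis of tray_brown, either way round below 0.35 rad and linear speed of brush_brown below 0.03 m/s and contact force between the fingers and brush_brown below 0.2 N), for 0.3 s.
3. the black brush lies released, flat on the floor of the tray with the black tin (x of brush_black in the frame of tray_black between -0.02 and 0.02 m and y of brush_black in the frame of tray_black between -0.016 and 0.016 m and z of brush_black in the frame of tray_black between 0.001 and 0.008 m and angle between brush_black's own z axis and vertical below 0.12 rad and angle between the x axis of brush_black and the x axis of tray_black, either way round below 0.35 rad and linear speed of brush_black below 0.03 m/s and contact force between the fingers and brush_black below 0.2 N), for 0.3 s.
At the end, for the whole second after the job is handed in: Each brush is released, at rest, bristles down within 4 mm of the floor of its own colour's tray: within 20 mm along and 16 mm across of the brush space's centre, tilt under 0.12 rad, lengthwise within 0.35 rad, either way round. Scoop, squeegee and bucket grip moved less than 30 mm (all of step 1 and all of step 2 and all of step 3 and distance of each of scoop, squeegee, bucket_grip from where it was at the start of the episode below 0.03 m); the robot touches nothing.
It fails at once if the scoop is moved by more than 30 mm (distance of scoop from where it was at the start of the episode above 0.03 m).
It fails at once if the squeegee is moved by more than 30 mm (distance of squeegee from where it was at the start of the episode above 0.03 m).
It fails at once if the bucket grip is moved by more than 30 mm (distance of bucket_grip from where it was at the start of the episode above 0.03 m).
It also fails if it takes over 80 s, if anything falls off the work surface, if the arm or the gripper's body presses on something with over 40 N, if the wrist force passes 120 N, or if a joint passes its speed limit or range.

### The arm

A 6-joint arm with a two-finger parallel gripper is mounted at the origin on the work surface. World frame = base frame: x ahead of the robot, y to its left, z up, the work surface at z = 0. Lengths are in m, angles in rad, forces in N, time in s.
With the tool pointing down it reaches from about 0.25 to 0.775 m from the base axis. Payload 4 kg.
Tool frame: the origin (TCP) lies between the finger pads; the fingertips stand 25 mm ahead of it and the grasp point (between the pads) lies 6 mm ahead of it (robot.tip_reach is the z of the fingertips in the tool frame, in m); z points along the fingers, y is the line along which they close (so a half turn about z gives the same grasp; the last joint's range is limited). The gripper opens to 94 mm and grips with 3 to 60 N. Pads are 16 mm wide; open, the fingers measure 119 mm over their backs; the gripper's body (75 mm by 177 mm) begins 78 mm behind the grasp point.
Start: joints at [-1.431, 0.087, 1.371, -0, 1.684, -0.103], TCP at [0.132, -0.534, 0.231] pointing down, gripper open.
Joint ranges: [-3.1, 3.1], [-0.76, 2.03], [0.27, 2.55], [-1.08, 4.22], [0.17, 2.65], [-2.57, 2.57]. Speed limits (rad/s): [2.79, 2.79, 3.14, 3.14, 3.14, 3.14].

### API

Orientations are given as [roll, pitch, yaw] about the fixed x, y, z axes, in that order (R = Rz(yaw) Ry(pitch) Rx(roll)).
In Python, from bench import robot gives the robot as it stands. The module is installed in compiled form; this text tells all that it offers.
- The arm moves only by the shell command python3 -m handwheel 'ROWS'. ROWS is JSON, a list of rows, each a list of 3 entries, a list of its own where there are three numbers: the turn, a rotation vector about the world's x, y, z in units of 90 degrees (1.0 is 90 degrees), then the shift along the world's x, y, z in units of 0.05 m (1.0 is 0.05 m), then the closure, from 0 (fully open) to 1 (shut). A call has 1 to 5 rows; each row shifts and turns the commanded pose from where the row before left it; what a row does not reach is not made up. A row lasts 1/10 s, in which the tool goes at most 50 mm and 8.59 degrees, less where a joint would pass 70% of its speed; a pose out of reach is approached as far as the arm can. A call with a number of a shift or a turn outside -1 to 1 is refused whole. A call with a gripper value outside its range is refused whole. The fingers move at their own pace and stop on an object; the grip force is fixed at half the most. Time passes only in rows, so rows that do not move let the fingers close. It gives the time, the measured TCP pose, the force, the opening and the grip force at its end, in the units of the state.
- robot.get_obs(): the state, without advancing time (a new reading comes with each control period).
- robot.snapshot(name): name is "scene" or "top"; returns (picture, depth): 480x640x3 uint8, red, green, blue; 480x640 float32, m along the optical axis (not along the pixel's ray), 0 where there is no reading.
- robot.calibration(name): a dict with "mtx" (3x3 intrinsics, pixels), "D" ([k1, k2, p1, p2, k3] as OpenCV has them; the pictures are not rectified), "extrinsics" (4x4, takes a point from camera to world coordinates). Camera axes: x right, y down, z forward; pixel columns grow to the right and rows downward; lengths in m; the calibration is good to about 2 mm. A picture is of the moment at which its call begins. calibration takes no time and is no camera call.
- robot.close_job(): hands the job in; it is judged then, once.
Trained networks look in the newest picture that a camera, given by its name, has taken for a name from the list of things; names that differ only in an ending like _2 or _b are one class to them, and where a whole thing is asked for, a point or a joint stands for the part that bears it (a point fixed in the world has none). Each returns a list of dicts, best first, with "p" (0 to 1); they miss things now and then, are a little off and sometimes report something else, mostly with a low value. They report only what shows in the picture. A call takes as long as a camera call. They do not tell look-alikes from the thing itself.
- robot.boxes_of(query, camera): "bbox" ([left, top, right, bottom] in pixels, round what is visible of it).
The state is a dict: "time": time; "joint_positions": joint angles; "qvel": joint speeds; "joint_torque": joint torques, N m; "tool_pos": TCP position; "ee_rot": TCP orientation; "wrist_force": force on the tool from outside, world axes, zero at the start; "wrist_torque": the same for the moment, N m; "width": finger opening in m; "finger_force": force on a finger pad.
Only numpy, scipy, OpenCV 4.12 (cv2) and the standard library are available. Lean on these libraries where they do the work, as an engineer would, in place of code of your own. Each camera call takes 0.05 s, during which the arm holds its last target. There are 200 camera calls.

## Working session

There is one attempt and no reset: what is moved stays moved. The work goes in short steps, Python scripts to look and compute and a shell command to move; the robot and the scene stay as the last step left them, time stands still between calls to the robot, and variables do not carry over. Pictures are saved under pics/ and viewed, at most 14 in all, crops included, and the job is handed in when it is done.

```bash
mkdir -p pics; python3 - <<'E'
from bench import robot
import cv2,numpy as np
for n in("top","scene"):
    p,d=robot.snapshot(n); cv2.imwrite(f"pics/{n}0.png",p[...,::-1]); np.savez(f"{n}0.npz",p=p,d=d)
    c=robot.calibration(n); print(n,c["mtx"],c["D"],np.round(c["extrinsics"],3))
    for q in ("brush_white","brush_brown","brush_black","tray_white","tray_brown","tray_black"):
        print(q,[(np.round(b["bbox"]),round(b["p"],2)) for b in robot.boxes_of(q,n)])
E
```

```text
top [[444.87469698   0.         322.87648733]
 [  0.         444.87469698 237.44562573]
 [  0.           0.           1.        ]] [-0.03584714  0.          0.          0.          0.        ] [[-0.012 -0.999  0.034  0.439]
 [-1.     0.013  0.017 -0.017]
 [-0.018 -0.034 -0.999  1.055]
 [ 0.     0.     0.     1.   ]]
brush_white [(array([227., 230., 265., 276.]), 0.65)]
brush_brown [(array([413., 293., 459., 314.]), 0.7), (array([474., 150., 517., 199.]), 0.68), (array([383., 234., 428., 253.]), 0.61)]
brush_black [(array([316., 232., 352., 277.]), 0.72)]
tray_white []
tray_brown [(array([216., 121., 263., 204.]), 0.64)]
tray_black [(array([395., 110., 440., 201.]), 0.71)]
scene [[584.91745976   0.         323.20267018]
 [  0.         584.91745976 246.85806029]
 [  0.           0.           1.        ]] [-0.17752963  0.          0.          0.          0.        ] [[ 0.063  0.666 -0.743  1.469]
 [ 0.998 -0.032  0.057 -0.064]
 [ 0.014 -0.745 -0.667  0.929]
 [ 0.     0.     0.     1.   ]]
brush_white [(array([372., 219., 415., 263.]), 0.59)]
brush_brown [(array([118., 279., 153., 324.]), 0.87), (array([212., 237., 258., 263.]), 0.76), (array([ 98., 218., 167., 274.]), 0.27)]
brush_black [(array([289., 219., 326., 259.]), 0.96)]
tray_white [(array([303., 280., 335., 358.]), 0.89), (array([460., 203., 512., 264.]), 0.55)]
tray_brown [(array([396., 276., 435., 350.]), 0.82), (array([198., 284., 238., 366.]), 0.73)]
tray_black [(array([200., 286., 239., 366.]), 0.95)]
```

View pics/top0.png

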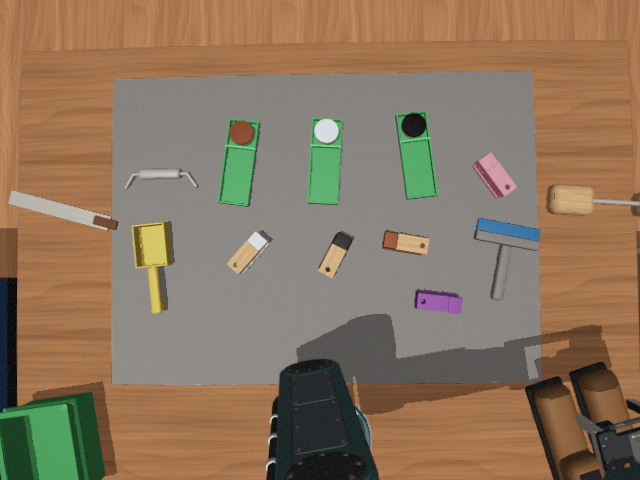

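View pics/scene0.png

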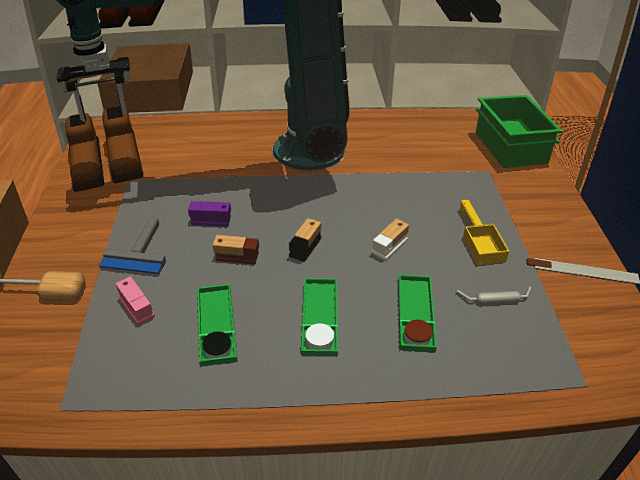

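The top view shows the trays (brown lid around 240,163; white 326,161; black 416,155) and the brushes (white 249,252; black 335,254; brown 406,243). The pink and purple blocks are decoys. Next I measure them by deprojecting the pixels.

```bash
cat > h.py <<'E'
from bench import robot
import cv2,numpy as np
def world(d,n="top"):
    c=robot.calibration(n); h,w=d.shape
    u=np.stack(np.meshgrid(np.arange(w),np.arange(h)),-1).reshape(-1,1,2).astype(np.float64)
    xy=cv2.undistortPoints(u,c["mtx"],np.array(c["D"])).reshape(h,w,2)
    P=np.concatenate([xy*d[...,None],d[...,None]],-1)
    E=np.array(c["extrinsics"]); return P@E[:3,:3].T+E[:3,3]
def rect(P):
    (c,s,a)=cv2.minAreaRect((P[:,:2]*1000).astype(np.float32))
    if s[0]<s[1]: s=s[::-1]; a+=90
    return np.round(c,1),np.round(s,1),round((a+90)%180-90,1)
def measure(p,d):
    W=world(d); out={}
    for k,(l,t,r,b) in dict(white=(220,222,278,282),black=(310,225,358,284),brown=(376,225,436,260)).items():
        w=W[t:b,l:r].reshape(-1,3); m=(w[:,2]>.036)&(w[:,2]<.06); print("brush",k,m.sum(),rect(w[m]),np.median(w[m,2]).round(4))
    for k,(l,t,r,b) in dict(brown=(210,108,270,215),white=(298,108,352,215),black=(386,100,446,208)).items():
        w=W[t:b,l:r].reshape(-1,3); c=p[t:b,l:r].reshape(-1,3).astype(int)
        g=(c[:,1]>c[:,0]+40)&(c[:,1]>c[:,2]+30); tin=w[:,2]>.022
        print("tray",k,rect(w[g|tin]),"tin",rect(w[tin])[:2],"floor",np.percentile(w[g,2],[10,50,95]).round(4))
E
python3 - <<'E'
from h import *
z=np.load("top0.npz"); measure(z["p"],z["d"])
print(robot.get_obs())
E
```

```text
brush white 706 (array([442.4, 174.4]), array([99.3, 37.2]), -40.9) 0.0504
brush black 684 (array([434.4, -25.6]), array([100. ,  35.9]), -28.1) 0.0505
brush brown 716 (array([ 459.7, -185.7]), array([100.7,  36. ]), 79.6) 0.0505
tray brown (array([571.8, 154. ]), array([396.7, 174.2]), 28.4) tin (array([571., 146.]), array([389.1, 157.7])) floor [0.0046 0.0077 0.0202]
tray white (array([599.5,  -1.3]), array([318.4,  73.3]), -4.1) tin (array([5.975e+02, 2.000e-01]), array([314.2,  70.4])) floor [0.0044 0.0074 0.0201]
tray black (array([ 580.9, -180.6]), array([399. , 169.8]), -26.0) tin (array([ 572.7, -170.7]), array([380.9, 145.8])) floor [0.0044 0.0075 0.0203]
{'time': 0.7, 'joint_positions': array([-1.43107947e+00,  8.71892723e-02,  1.37066629e+00, -8.76409849e-06,
        1.68360867e+00, -1.03106685e-01]), 'qvel': array([ 1.96154842e-03,  1.46703197e-03,  1.01264631e-04,  3.19232770e-03,
       -1.72284996e-05, -9.62626373e-04]), 'joint_torque': array([-1.07328517e-04, -3.39915168e+01, -3.02519560e+01,  7.19612092e-02,
        2.37283681e-02,  1.04326514e-05]), 'tool_pos': array([ 0.13223698, -0.53389179,  0.23052887]), 'ee_rot': array([3.14146581e+00, 2.18797215e-05, 2.42822549e-01]), 'wrist_force': array([-0.18553638,  0.43427798, -0.60195831]), 'wrist_torque': array([ 0.00300733, -0.02014244, -0.04175068]), 'finger_force': 0.0, 'width': 0.09362315683545454}
```

```bash
sed -i 's/tin=w\[:,2\]>.022/ok=w[:,2]<.05; g\&=ok; tin=ok\&(w[:,2]>.022)/' h.py
python3 - <<'E'
from h import *
z=np.load("top0.npz"); measure(z["p"],z["d"])
E
```

```text
brush white 706 (array([442.4, 174.4]), array([99.3, 37.2]), -40.9) 0.0504
brush black 684 (array([434.4, -25.6]), array([100. ,  35.9]), -28.1) 0.0505
brush brown 716 (array([ 459.7, -185.7]), array([100.7,  36. ]), 79.6) 0.0505
tray brown (array([657. , 201.2]), array([203.2,  78.4]), -8.2) tin (array([656. , 197.7]), array([200.9,  69.5])) floor [0.0046 0.0077 0.0201]
tray white (array([656.4,  -5.4]), array([204.2,  73.3]), -4.1) tin (array([654.7,  -4. ]), array([199.6,  70.4])) floor [0.0044 0.0074 0.0199]
tray black (array([ 669.6, -222.9]), array([206.8,  78.1]), 6.4) tin (array([ 665.4, -220.1]), array([197.7,  70.3])) floor [0.0044 0.0075 0.0202]
```

```bash
python3 - <<'E'
from h import *
z=np.load("top0.npz"); p,d=z["p"].astype(int),z["d"]; W=world(d)
for k,(l,t,r,b) in dict(brown=(210,108,270,215),white=(298,108,352,215),black=(386,100,446,208)).items():
    w=W[t:b,l:r].reshape(-1,3); c=p[t:b,l:r].reshape(-1,3)
    g=(c[:,1]>c[:,0]+40)&(c[:,1]>c[:,2]+30); m=(g|(w[:,2]>.022))&(w[:,2]<.05)&(w[:,2]>-.01)
    q=w[m][:,:2]; mu=q.mean(0); v=np.linalg.svd(q-mu,full_matrices=0)[2][0]; v*=np.sign(v[0])
    s=(q-mu)@v; n=(q-mu)@np.array([-v[1],v[0]])
    ext=np.percentile(s,[.5,99.5]); en=np.percentile(n,[1,99]); print(k,"centre",(mu*1e3).round(1),"ang",np.degrees(np.arctan2(v[1],v[0])).round(1),(ext*1e3).round(),(en*1e3).round(),"origin",((mu+v*(ext.mean()-.032)+en.mean()*np.array([-v[1],v[0]]))*1e3).round(1))
E
python3 -m handwheel '[[[0,0,0.08],[0.36,0.83,0],0],[[0,0,0.08],[0.36,0.83,0],0],[[0,0,0.08],[0.36,0.83,0],0],[[0,0,0.08],[0.36,0.83,0],0],[[0,0,0.08],[0.36,0.83,0],0]]'
```

```text
brown centre [655.1 199.8] ang -9.4 [-99. 101.] [-37.  36.] origin [624.4 204.7]
white centre [654.6  -4.8] ang -4.0 [-100.  101.] [-36.  35.] origin [623.4  -3. ]
black centre [ 666.1 -222. ] ang 7.8 [-99. 101.] [-36.  38.] origin [ 634.9 -225.2]
time: 1.2
tool_pos: [0.2226, -0.3248, 0.2306]
ee_rot: [3.141, -0.0, 0.875]
wrist_force: [1.3, -0.1, 0.5]
width: 0.0936
finger_force: 0.0
```

```bash

python3 -m handwheel '[[[0,0,0.08],[0.36,0.83,0],0],[[0,0,0.08],[0.36,0.83,0],0],[[0,0,0.08],[0.36,0.83,0],0],[[0,0,0.08],[0.36,0.83,0],0],[[0,0,0.08],[0.36,0.83,0],0]]' >/dev/null
python3 -m handwheel '[[[0,0,0.08],[0.36,0.83,0],0],[[0,0,0.08],[0.36,0.83,0],0],[[0,0,0.08],[0.36,0.83,0],0],[[0,0,0.08],[0.36,0.83,0],0],[[0,0,0.08],[0.36,0.83,0],0]]' >/dev/null
python3 -m handwheel '[[[0,0,0.08],[0.36,0.83,0],0],[[0,0,0.08],[0.36,0.83,0],0],[[0,0,0],[0,0,0],0]]'
```

```text
time: 2.5
tool_pos: [0.4389, 0.1757, 0.2295]
ee_rot: [3.142, -0.002, 2.387]
wrist_force: [0.6, 0.5, 0.8]
width: 0.094
finger_force: 0.0
```

```bash

python3 -m handwheel '[[[0,0,0.026],[0.07,-0.03,-0.8],0],[[0,0,0],[0,0,-0.8],0],[[0,0,0],[0,0,-0.8],0],[[0,0,0],[0,0,0],0],[[0,0,0],[0,0,0],0]]'
```

```text
time: 3.0
tool_pos: [0.4415, 0.1695, 0.111]
ee_rot: [-3.141, -0.0, 2.419]
wrist_force: [0.6, 0.0, 0.8]
width: 0.0941
finger_force: 0.0
```

```bash

python3 -m handwheel '[[[0,0,0.005],[0.02,0.1,-0.5],0],[[0,0,0],[0,0,-0.5],0],[[0,0,0],[0,0,-0.3],0],[[0,0,0],[0,0,0],0],[[0,0,0],[0,0,0],0]]'
python3 -m handwheel '[[[0,0,0],[0,0,0],1],[[0,0,0],[0,0,0],1],[[0,0,0],[0,0,0],1],[[0,0,0],[0,0,0],1],[[0,0,0],[0,0,0],1]]'
```

```text
time: 3.5
tool_pos: [0.4447, 0.1754, 0.0483]
ee_rot: [3.138, 0.003, 2.427]
wrist_force: [-0.4, 0.3, 0.4]
width: 0.0941
finger_force: 0.0
time: 4.0
tool_pos: [0.4428, 0.1751, 0.0457]
ee_rot: [3.141, 0.0, 2.428]
wrist_force: [1.5, 0.2, 0.2]
width: 0.0574
finger_force: 0.0
```

```bash

python3 -m handwheel '[[[0,0,0],[0,0,0],1],[[0,0,0],[0,0,0],1],[[0,0,0],[0,0,0],1],[[0,0,0],[0,0,0],1],[[0,0,0],[0,0,0],1]]'
python3 -m handwheel '[[[0,0,0],[0,0,0.4],1],[[0,0,0],[0,0,0.6],1],[[0,0,0],[0,0,0.6],1],[[0,0,0],[0,0,0],1],[[0,0,0],[0,0,0],1]]'
```

```text
time: 4.5
tool_pos: [0.4425, 0.1749, 0.0454]
ee_rot: [-3.141, -0.0, 2.428]
wrist_force: [-0.9, -1.7, 1.0]
width: 0.0357
finger_force: 29.9
time: 5.0
tool_pos: [0.4429, 0.1753, 0.1253]
ee_rot: [3.141, 0.0, 2.428]
wrist_force: [0.3, -0.7, -2.5]
width: 0.0362
finger_force: 29.9
```

```bash

python3 -m handwheel '[[[0,0,0.068],[0.6,-0.595,0],1],[[0,0,0.068],[0.6,-0.595,0],1],[[0,0,0.068],[0.6,-0.595,0],1],[[0,0,0.068],[0.6,-0.595,0],1],[[0,0,0.068],[0.6,-0.595,0],1]]' >/dev/null
python3 -m handwheel '[[[0,0,0.07],[0.6,-0.595,0],1],[[0,0,0],[0,0,0],1],[[0,0,0],[0,0,0],1],[[0,0,0],[0,0,0],1]]'
```

```text
time: 5.9
tool_pos: [0.6213, -0.0025, 0.1235]
ee_rot: [3.141, -0.004, 3.072]
wrist_force: [-0.9, -0.0, -1.3]
width: 0.0357
finger_force: 29.9
```

```bash

python3 -m handwheel '[[[0,0,0],[0.03,0,-0.6],1],[[0,0,0],[0,0,-0.5],1],[[0,0,0],[0,0,-0.3],1],[[0,0,0],[0,0,0],1],[[0,0,0],[0,0,0],1]]'
```

```text
time: 6.4
tool_pos: [0.6241, -0.0028, 0.056]
ee_rot: [3.141, 0.0, 3.073]
wrist_force: [0.3, 0.6, -1.5]
width: 0.0362
finger_force: 29.9
```

```bash
python3 - <<'E'
from h import *
p,d=robot.snapshot("scene"); cv2.imwrite("pics/s1.png",cv2.resize(p[180:400,150:470,::-1],None,fx=2,fy=2)); o=robot.get_obs(); print(o["tool_pos"],o["wrist_force"])
E
```

```text
[ 0.62491952 -0.00300267  0.05701279] [-0.56340036 -0.48339596 -1.0010988 ]
```

View pics/s1.png

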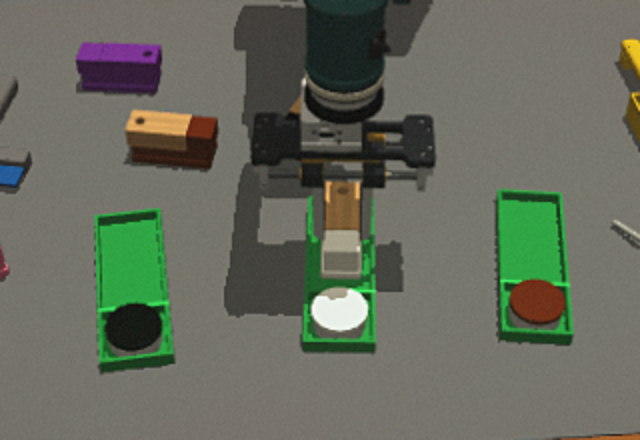

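The brush (342,230 in the crop) hangs centred in the white tray. I'll lower it and release.

```bash

python3 -m handwheel '[[[0,0,0],[0,0,-0.12],1],[[0,0,0],[0,0,0],1],[[0,0,0],[0,0,0],1],[[0,0,0],[0,0,0],1]]'
python3 -m handwheel '[[[0,0,0],[0,0,0],0],[[0,0,0],[0,0,0],0],[[0,0,0],[0,0,0],0],[[0,0,0],[0,0,0],0],[[0,0,0],[0,0,0],0]]'
python3 -m handwheel '[[[0,0,0],[0,0,0],0],[[0,0,0],[0,0,0.5],0],[[0,0,0],[0,0,0.9],0],[[0,0,0],[0,0,0.9],0],[[0,0,0],[0,0,0],0]]'
```

```text
time: 6.85
tool_pos: [0.6245, -0.0035, 0.0499]
ee_rot: [3.142, 0.001, 3.072]
wrist_force: [0.2, -0.5, -1.7]
width: 0.0359
finger_force: 29.9
time: 7.35
tool_pos: [0.6243, -0.0034, 0.0496]
ee_rot: [3.142, 0.0, 3.072]
wrist_force: [0.2, 0.3, 0.2]
width: 0.0724
finger_force: 0.0
time: 7.85
tool_pos: [0.6282, -0.0037, 0.1737]
ee_rot: [-3.141, 0.016, 3.072]
wrist_force: [0.1, -0.1, 1.2]
width: 0.094
finger_force: 0.0
```

```bash

python3 -m handwheel '[[[0,0,-0.089],[-0.275,-0.304,0],0],[[0,0,-0.089],[-0.275,-0.304,0],0],[[0,0,-0.089],[-0.275,-0.304,0],0],[[0,0,-0.089],[-0.275,-0.304,0],0],[[0,0,-0.089],[-0.275,-0.304,0],0]]' >/dev/null
python3 -m handwheel '[[[0,0,-0.089],[-0.275,-0.304,0],0],[[0,0,-0.089],[-0.275,-0.304,0],0],[[0,0,-0.089],[-0.275,-0.304,0],0],[[0,0,-0.089],[-0.275,-0.304,0],0],[[0,0,-0.089],[-0.275,-0.304,0],0]]' >/dev/null
python3 -m handwheel '[[[0,0,-0.089],[-0.275,-0.304,-0.4],0],[[0,0,-0.089],[-0.275,-0.304,-0.4],0],[[0,0,0],[0,0,0],0],[[0,0,0],[0,0,0],0],[[0,0,0],[0,0,0],0]]'
python3 - <<'E'
from h import *
p,d=robot.snapshot("top"); cv2.imwrite("pics/t1.png",p[...,::-1])
W=world(d)[150:215,300:350].reshape(-1,3); m=(W[:,2]>.045)&(W[:,2]<.07); print(m.sum(),rect(W[m]),np.median(W[m,2]))
E
```

```text
time: 9.35
tool_pos: [0.4603, -0.1855, 0.1255]
ee_rot: [3.14, 0.0, 1.396]
wrist_force: [-0.0, 0.3, 0.3]
width: 0.0942
finger_force: 0.0
672 (array([624.1,  -1.4]), array([98.3, 36. ]), -4.9) 0.05445437058522107
```

White brush is flat and centred. Next, the brown one.

```bash

python3 -m handwheel '[[[0,0,-0.004],[0,0,-0.6],0],[[0,0,0],[0,0,-0.6],0],[[0,0,0],[0,0,-0.4],0],[[0,0,0],[0,0,0],0],[[0,0,0],[0,0,0],0]]'
python3 -m handwheel '[[[0,0,0],[0,0,0],1],[[0,0,0],[0,0,0],1],[[0,0,0],[0,0,0],1],[[0,0,0],[0,0,0],1],[[0,0,0],[0,0,0],1]]' >/dev/null
python3 -m handwheel '[[[0,0,0],[0,0,0],1],[[0,0,0],[0,0,0],1],[[0,0,0],[0,0,0],1],[[0,0,0],[0,0,0],1],[[0,0,0],[0,0,0],1]]'
python3 -m handwheel '[[[0,0,0],[0,0,0.4],1],[[0,0,0],[0,0,0.6],1],[[0,0,0],[0,0,0.8],1],[[0,0,0],[0,0,0.2],1],[[0,0,0],[0,0,0],1]]'
```

```text
time: 9.9
tool_pos: [0.4602, -0.1856, 0.0454]
ee_rot: [3.14, 0.0, 1.389]
wrist_force: [-0.2, 0.4, 0.9]
width: 0.0938
finger_force: 0.0
time: 10.9
tool_pos: [0.4593, -0.1858, 0.0445]
ee_rot: [3.141, -0.0, 1.388]
wrist_force: [1.3, -0.7, -0.5]
width: 0.036
finger_force: 30.0
time: 11.4
tool_pos: [0.4603, -0.1864, 0.1463]
ee_rot: [3.137, 0.001, 1.388]
wrist_force: [-0.0, -0.8, -0.3]
width: 0.036
finger_force: 30.0
```

```bash

python3 -m handwheel '[[[0,0,0.084],[0.275,0.652,0],1],[[0,0,0.084],[0.275,0.652,0],1],[[0,0,0.084],[0.275,0.652,0],1],[[0,0,0.084],[0.275,0.652,0],1],[[0,0,0.084],[0.275,0.652,0],1]]' >/dev/null
python3 -m handwheel '[[[0,0,0.084],[0.275,0.652,0],1],[[0,0,0.084],[0.275,0.652,0],1],[[0,0,0.084],[0.275,0.652,0],1],[[0,0,0.084],[0.275,0.652,0],1],[[0,0,0.084],[0.275,0.652,0],1]]' >/dev/null
python3 -m handwheel '[[[0,0,0.084],[0.275,0.652,0],1],[[0,0,0.087],[0.27,0.65,0],1],[[0,0,0],[0,0,0],1],[[0,0,0],[0,0,0],1],[[0,0,0],[0,0,0],1]]'
```

```text
time: 12.9
tool_pos: [0.623, 0.2042, 0.1427]
ee_rot: [-3.14, -0.003, 2.974]
wrist_force: [-0.7, -1.1, -1.9]
width: 0.036
finger_force: 30.0
```

```bash

python3 -m handwheel '[[[0,0,0],[0.02,0,-0.6],1],[[0,0,0],[0,0,-0.6],1],[[0,0,0],[0,0,-0.5],1],[[0,0,0],[0,0,0],1],[[0,0,0],[0,0,0],1]]'
```

```text
time: 13.4
tool_pos: [0.6246, 0.2041, 0.0595]
ee_rot: [-3.141, -0.001, 2.974]
wrist_force: [-0.4, -0.6, 0.0]
width: 0.0358
finger_force: 30.0
```

```bash

python3 -m handwheel '[[[0,0,0],[0,0,-0.2],1],[[0,0,0],[0,0,0],1],[[0,0,0],[0,0,0],1],[[0,0,0],[0,0,0],1]]'
python3 -m handwheel '[[[0,0,0],[0,0,0],0],[[0,0,0],[0,0,0],0],[[0,0,0],[0,0,0],0],[[0,0,0],[0,0,0],0],[[0,0,0],[0,0,0],0]]'
python3 -m handwheel '[[[0,0,0],[0,0,0],0],[[0,0,0],[0,0,0.5],0],[[0,0,0],[0,0,0.9],0],[[0,0,0],[0,0,0.6],0],[[0,0,0],[0,0,0],0]]'
```

```text
time: 13.8
tool_pos: [0.6254, 0.2054, 0.0504]
ee_rot: [3.141, 0.001, 2.976]
wrist_force: [0.6, -0.5, -0.9]
width: 0.0361
finger_force: 30.0
time: 14.3
tool_pos: [0.625, 0.2053, 0.0496]
ee_rot: [3.141, 0.0, 2.976]
wrist_force: [-0.4, -0.2, -0.2]
width: 0.0722
finger_force: 0.0
time: 14.8
tool_pos: [0.6281, 0.2061, 0.1566]
ee_rot: [3.137, 0.011, 2.976]
wrist_force: [0.0, 0.5, 1.0]
width: 0.094
finger_force: 0.0
```

```bash

python3 -m handwheel '[[[0,0,-0.03],[-0.545,-0.66,0],0],[[0,0,-0.03],[-0.545,-0.66,0],0],[[0,0,-0.03],[-0.545,-0.66,0],0],[[0,0,-0.03],[-0.545,-0.66,0],0],[[0,0,-0.03],[-0.545,-0.66,0],0]]' >/dev/null
python3 -m handwheel '[[[0,0,-0.03],[-0.545,-0.66,0],0],[[0,0,-0.027],[-0.54,-0.66,-0.4],0],[[0,0,0],[0,0,0],0],[[0,0,0],[0,0,0],0],[[0,0,0],[0,0,0],0]]'
python3 - <<'E'
from h import *
p,d=robot.snapshot("top")
W=world(d)[140:215,205:275].reshape(-1,3); m=(W[:,2]>.045)&(W[:,2]<.07); print(m.sum(),rect(W[m]),np.median(W[m,2]))
E
```

```text
time: 15.8
tool_pos: [0.4353, -0.0252, 0.1297]
ee_rot: [3.141, 0.001, 2.652]
wrist_force: [0.5, 0.0, 0.2]
width: 0.0938
finger_force: 0.0
719 (array([627.8, 204.8]), array([100.9,  37.7]), -8.8) 0.05437560918228668
```

Brown is in place as well. Now the black one.

```bash

python3 -m handwheel '[[[0,0,0],[-0.02,0,-0.6],0],[[0,0,0],[0,0,-0.6],0],[[0,0,0],[0,0,-0.46],0],[[0,0,0],[0,0,0],0],[[0,0,0],[0,0,0],0]]'
python3 -m handwheel '[[[0,0,0],[0,0,0],1],[[0,0,0],[0,0,0],1],[[0,0,0],[0,0,0],1],[[0,0,0],[0,0,0],1],[[0,0,0],[0,0,0],1]]' >/dev/null
python3 -m handwheel '[[[0,0,0],[0,0,0],1],[[0,0,0],[0,0,0],1],[[0,0,0],[0,0,0],1],[[0,0,0],[0,0,0],1],[[0,0,0],[0,0,0],1]]'
python3 -m handwheel '[[[0,0,0],[0,0,0.4],1],[[0,0,0],[0,0,0.6],1],[[0,0,0],[0,0,0.8],1],[[0,0,0],[0,0,0.2],1],[[0,0,0],[0,0,0],1]]'
```

```text
time: 16.35
tool_pos: [0.4344, -0.0251, 0.0471]
ee_rot: [3.141, 0.0, 2.652]
wrist_force: [0.6, 0.3, 1.5]
width: 0.0941
finger_force: 0.0
time: 17.35
tool_pos: [0.4333, -0.0259, 0.0465]
ee_rot: [-3.141, -0.0, 2.651]
wrist_force: [-1.2, -0.5, 0.6]
width: 0.0361
finger_force: 30.0
time: 17.85
tool_pos: [0.4347, -0.0258, 0.148]
ee_rot: [3.14, 0.004, 2.651]
wrist_force: [0.3, -0.4, -2.1]
width: 0.0359
finger_force: 30.0
```

```bash

python3 -m handwheel '[[[0,0,0.057],[0.574,-0.57,0],1],[[0,0,0.057],[0.574,-0.57,0],1],[[0,0,0.057],[0.574,-0.57,0],1],[[0,0,0.057],[0.574,-0.57,0],1],[[0,0,0.057],[0.574,-0.57,0],1]]' >/dev/null
python3 -m handwheel '[[[0,0,0.057],[0.574,-0.57,0],1],[[0,0,0.057],[0.574,-0.57,0],1],[[0,0,0],[0,0,0],1],[[0,0,0],[0,0,0],1],[[0,0,0],[0,0,0],1]]'
python3 -m handwheel '[[[0,0,0],[0,0,-0.6],1],[[0,0,0],[0,0,-0.6],1],[[0,0,0],[0,0,-0.5],1],[[0,0,0],[0,0,0],1],[[0,0,0],[0,0,0],1]]'
```

```text
time: 18.85
tool_pos: [0.6332, -0.224, 0.1447]
ee_rot: [3.139, -0.003, -3.006]
wrist_force: [-0.2, 0.8, -1.1]
width: 0.0357
finger_force: 30.0
time: 19.35
tool_pos: [0.6338, -0.2242, 0.062]
ee_rot: [3.141, -0.0, -3.005]
wrist_force: [0.4, 0.5, -1.1]
width: 0.0358
finger_force: 30.0
```

```bash

python3 -m handwheel '[[[0,0,0],[0.02,-0.02,-0.22],1],[[0,0,0],[0,0,0],1],[[0,0,0],[0,0,0],1],[[0,0,0],[0,0,0],1]]'
python3 -m handwheel '[[[0,0,0],[0,0,0],0],[[0,0,0],[0,0,0],0],[[0,0,0],[0,0,0],0],[[0,0,0],[0,0,0],0],[[0,0,0],[0,0,0],0]]'
python3 -m handwheel '[[[0,0,0],[0,0,0],0],[[0,0,0],[0,0,0.5],0],[[0,0,0],[0,0,0.9],0],[[0,0,0],[0,0,0.9],0],[[0,0,0],[0,0,0],0]]'
python3 -m handwheel '[[[0,0,0],[-0.8,0.5,0],0],[[0,0,0],[-0.8,0.5,0],0],[[0,0,0],[-0.8,0.5,0],0],[[0,0,0],[-0.8,0.5,0],0],[[0,0,0],[-0.8,0.5,0],0]]'
python3 -m handwheel '[[[0,0,0],[0,0,0],0],[[0,0,0],[0,0,0],0],[[0,0,0],[0,0,0],0],[[0,0,0],[0,0,0],0]]'
python3 - <<'E'
from h import *
p,d=robot.snapshot("top"); cv2.imwrite("pics/t2.png",p[...,::-1])
W=world(d)
for k,(l,t,r,b) in dict(brown=(205,140,275,215),white=(298,150,352,215),black=(386,135,446,208)).items():
    w=W[t:b,l:r].reshape(-1,3); m=(w[:,2]>.045)&(w[:,2]<.07); print(k,m.sum(),rect(w[m]),np.median(w[m,2]))
E
```

```text
time: 19.75
tool_pos: [0.6358, -0.2264, 0.0513]
ee_rot: [-3.141, 0.001, -3.006]
wrist_force: [-0.2, -0.7, -1.3]
width: 0.0357
finger_force: 30.0
time: 20.25
tool_pos: [0.6354, -0.2262, 0.0506]
ee_rot: [-3.142, 0.0, -3.006]
wrist_force: [0.0, 0.2, -1.1]
width: 0.0725
finger_force: 0.0
time: 20.75
tool_pos: [0.6389, -0.2278, 0.1753]
ee_rot: [-3.133, 0.014, -3.005]
wrist_force: [0.2, 0.9, 0.9]
width: 0.0939
finger_force: 0.0
time: 21.25
tool_pos: [0.4335, -0.1001, 0.1647]
ee_rot: [3.141, -0.001, -3.006]
wrist_force: [-0.5, 0.4, 1.2]
width: 0.094
finger_force: 0.0
time: 21.65
tool_pos: [0.4366, -0.1019, 0.1657]
ee_rot: [-3.141, 0.001, -3.006]
wrist_force: [0.9, -0.1, 0.4]
width: 0.094
finger_force: 0.0
brown 723 (array([627.8, 205.3]), array([100.3,  37.6]), -9.5) 0.05463881413214211
white 675 (array([624.2,  -1.5]), array([98.2, 36. ]), -5.2) 0.054409421404368885
black 736 (array([ 637.7, -224.5]), array([100.5,  37.5]), 7.6) 0.054534148235431734
```

View pics/t2.png

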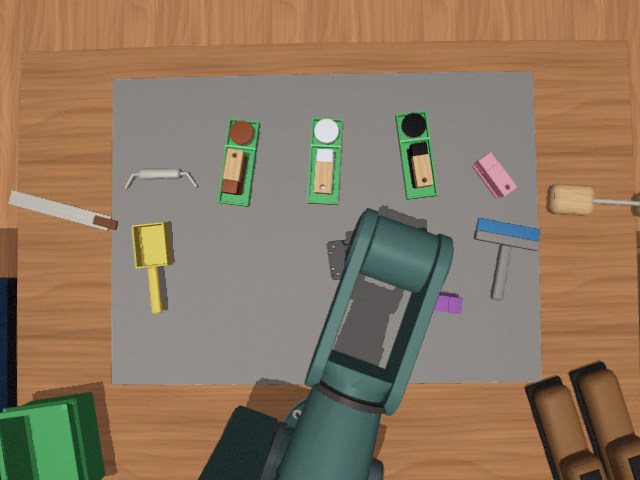

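All three brushes lie centred in the trays of their own colour (brown 235,172; white 324,176; black 420,170). The scoop, squeegee and bucket grip have not moved.

```bash
python3 -c "
from bench import robot
print(robot.close_job())"
```

```text
the job is handed in; nothing more can be done
None
```

The white, brown and black brushes were put away in that order, each measured flat and centred in its own colour's tray; scoop, squeegee and bucket grip look unmoved, and the job was handed in at about 22 s with no verdict shown.

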